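# Stand the red-stoppered flask in the cork ring on the balance

### The job

Take the round-bottomed flask with the red stopper out of the wooden rack and stand it upright in the cork ring on the balance, ready for weighing. Set it down gently in the ring, do not drop it, and leave the other flasks where they stand in the rack.

Things in the scene. Friction and masses are not known exactly. Their poses are not given: they have to be found in the camera images.
- red_flask_centre (a point): Amber glass flask, red stopper, one rigid piece, 135 mm tall, 0.18 kg. From the bottom: ball 64 mm across, neck 24 mm across (64 to 117 mm up), stopper 28 mm across. Point: on its axis, half-way up, 67.5 mm above its lowest point; z along the axis, to the stopper. Grip the neck 30 mm above the point, fingers either way round. Let go off-centre in a ring it stays leaning. Starts upright in the rack.
- ring_top (a point): Centre of the mouth of a fixed cork ring (84 mm outside, 46 mm inside, 30 mm high), level with its upper face, 100 mm above the table; z up. It lies on the steel pan of a fixed white balance (240 x 190 mm), on the robot's left or right, the rack on the other side. With the flask home, its lowest point is 10 mm below this point, its half-way point 58 mm above.
- blue_flask_centre (a point): Bystander: the same flask with a blue stopper, upright in the rack; leave it there. Point: on its axis, half-way up, 67.5 mm above its lowest point. The fixed wooden rack (290 x 100 mm, top 40 mm above the table) has three 46 mm holes in a row, 90 mm apart, one flask in each, any order; their lowest points are 30 mm above the table.
- white_flask_centre (a point): Bystander: the same flask with a white stopper, upright in the rack; leave it there. Point: on its axis, half-way up, 67.5 mm above its lowest point.
Mind the look-alikes: they are no part of the job. Leave any grey or turquoise look-alike of the part that bears red_flask_centre alone.

How it is judged:
By the outcome, as a careful person would: the job done as asked, in the order asked, and still so for the second after the job is handed in, with the robot touching nothing.
It also fails if it takes over 40 s, if anything falls off the work surface, if the arm or the gripper's body presses on something with over 40 N, if the wrist force passes 120 N, or if a joint passes its speed limit or range.

### The arm

A 6-joint arm with a two-finger parallel gripper is mounted at the origin on the work surface. World frame = base frame: x ahead of the robot, y to its left, z up, the work surface at z = 0. Lengths are in m, angles in degrees, forces in N, time in s.
With the tool pointing down it reaches from about 0.275 to 0.975 m from the base axis. Payload 8.4 kg.
Tool frame: the origin (TCP) lies at the very end of the fingers, on their centre line; the grasp point (between the pads) lies 19 mm behind it; y points along the fingers, z is the direction in which the jaws open and shut, and the axes are right-handed (so a half turn about y gives the same grasp; the last joint's range is limited). The gripper opens to 92 mm and grips with 3 to 60 N. Pads are 20 mm wide; open, the fingers measure 128 mm over their backs; the gripper's body (75 mm by 189 mm) begins 69 mm behind the grasp point.
Start: joints at [-0.138, 20.225, 93.587, -0, 66.188, -0.138], TCP at [0.625, -0, 0.215] pointing down, gripper open.
Joint ranges: [-150.9, 150.9], [-52.94, 120.26], [3.33, 152.33], [-74.26, 254.26], [0, 154.13], [-172.89, 172.89]. Speed limits (degrees/s): [127.2, 127.2, 159.86, 180, 180, 180].

### API

Orientations are given as a 3x3 rotation matrix whose columns are the frame's x, y, z axes.
In Python, from workcell import * gives the robot as it stands. The module is installed in compiled form; this text tells all that it offers.
- The arm moves only by the tool apply_moves, never from a script. Its argument "deltas" is a list that holds one entry, the list of rows, each a list of 4 numbers: the shift along the tool's x, y, z in mm, then the turn about the tool's y in rad. In form: [[[x, y, z, twist], ...]]. A call has 1 to 8 rows; each row is the pose to reach, as a shift and turn from the pose commanded when the call began, along the tool's axes at that moment; what a row does not reach only later rows make up. A row lasts 1/8 s, in which the tool goes at most 62.5 mm and 10.7 degrees, less where a joint would pass 70% of its speed; a pose out of reach is approached as far as the arm can. A call with a gripper value outside its range is refused whole. "fingers" is the finger opening in mm, from 0 to 91.9, set as the call begins (left out, the last holds). The fingers move at their own pace and stop on an object; "grip_force" is the grip in N (left out, the last holds). Time passes only in rows, so rows that repeat a pose let the fingers close. It gives the time, the measured TCP pose, the force and the opening at its end, in the units of the state.
- observe(): the state, without advancing time (a new reading comes with each control period).
- read_camera(name): name is "scene" or "side" or "wrist"; returns a dict with "img" (480x640x3 uint8, blue, green, red), "fov_y" (degrees; the focal length in pixels is half the picture's height over the tangent of half this angle, whatever the lens; pixels are square), "cx", "cy" (the principal point, pixels), "dist" ([k1, k2, p1, p2, k3] as OpenCV has them; the pictures are not rectified), "world_from_camera" (4x4, takes a point from camera to world coordinates). Camera axes: x right, y up, looking along -z (the intrinsics and any distortion apply to the point x, -y, -z); pixel columns grow to the right and rows downward; lengths in m; the calibration is good to about 2 mm. A picture is of the moment at which its call begins. There is no depth.
- sign_off(): hands the job in, once; it reports no verdict.
Trained networks look in a picture, given as the dict that the camera call returned (one of the last four; its "shot" number tells which), for a name from the list of things; names that differ only in an ending like _2 or _b are one class to them, and where a whole thing is asked for, a point or a joint stands for the part that bears it (a point fixed in the world has none). Each returns a list of dicts, best first, with "p" (0 to 1); they miss things now and then, are a little off and sometimes report something else, mostly with a low value. They report only what shows in the picture. A call takes as long as a camera call. They do not tell look-alikes from the thing itself.
- spot_in(query, picture): "box" ([left, top, right, bottom] in pixels, round what is visible of it).
- masks_of(query, picture): "mask" (480x640 bool, what is visible of it) and "box" ([left, top, right, bottom] in pixels, round what is visible of it).
The state is a dict: "clock": time; "qpos": joint angles; "dq": joint speeds; "effort": joint torques, N m; "ee_pos": TCP position; "tool_rot": TCP orientation; "contact_force": force on the tool from outside, world axes, zero at the start; "wrist_torque": the same for the moment, N m; "finger_gap": finger opening in m.
Only numpy, scipy, OpenCV 4.12 (cv2) and the standard library are available. Lean on these libraries where they do the work, as an engineer would, in place of code of your own. Each camera call takes 0.05 s, during which the arm holds its last target.

## Working session

There is one attempt and no reset: what is moved stays moved. The work goes in short steps, Python scripts to look and compute and a tool call to move; the robot and the scene stay as the last step left them, time stands still between calls to the robot, and variables do not carry over. Pictures are saved under pics/ and viewed, and the job is handed in when it is done.

Besides the shell and the picture viewer there is one more tool, called after ">>>" by a JSON object that holds its "method" and its "body", one argument or row to a line. apply_moves: Moves the arm, as the interface text tells. Its arguments: {"type":"object","properties":{"deltas":{"type":"array","items":{"type":"array","items":{"type":"array","items":{"type":"number"}}}},"fingers":{"type":"number"},"grip_force":{"type":"number"}},"required":["deltas"]}

```bash
mkdir -p pics
cat > h.py <<'E'
from workcell import *
import numpy as np, cv2
def K(c):
    f=240/np.tan(np.radians(c["fov_y"]/2)); return np.array([[f,0,c["cx"]],[0,f,c["cy"]],[0,0,1.]])
def ray(c,uv):
    p=cv2.undistortPoints(np.array([[uv]],float),K(c),np.array(c["dist"],float))[0,0]
    T=np.array(c["world_from_camera"]); d=T[:3,:3]@np.array([p[0],-p[1],-1]); return T[:3,3],d/np.linalg.norm(d)
def proj(c,X):
    T=np.array(c["world_from_camera"]); q=T[:3,:3].T@(np.array(X,float)-T[:3,3]); q=q*[1,-1,-1]
    return cv2.projectPoints(q[None],np.zeros(3),np.zeros(3),K(c),np.array(c["dist"],float))[0][0,0]
def atz(c,uv,z):
    o,d=ray(c,uv); return o+d*(z-o[2])/d[2]
def tri(rs):
    A=sum(np.eye(3)-np.outer(d,d) for o,d in rs); b=sum((np.eye(3)-np.outer(d,d))@o for o,d in rs); return np.linalg.solve(A,b)
E
python3 - <<'E'
from h import *
np.set_printoptions(precision=3,suppress=True)
s=observe();print(s["ee_pos"],s["tool_rot"],s["clock"])
for n in("scene","side","wrist"):
    c=read_camera(n);cv2.imwrite(f"pics/{n}1.png",c["img"]);print(n,c["fov_y"],np.array(c["world_from_camera"])[:3])
    for q in("red_flask_centre","blue_flask_centre","white_flask_centre","ring_top"):
        print(q,[(round(r["p"],2),np.round(r["box"])) for r in spot_in(q,c)])
E
```

```text
[ 0.625 -0.     0.214] [[-0.    -0.001  1.   ]
 [-1.    -0.    -0.   ]
 [ 0.    -1.    -0.001]] 0.0
scene 45.934292111082605 [[ 0.53  -0.569  0.628  1.237]
 [ 0.848  0.358 -0.391 -0.499]
 [-0.002  0.74   0.672  0.768]]
red_flask_centre [(0.86, array([137., 289., 179., 360.])), (0.85, array([131., 247., 168., 312.])), (0.59, array([249., 316., 289., 385.])), (0.57, array([227., 235., 264., 307.]))]
blue_flask_centre [(0.68, array([214., 173., 248., 235.]))]
white_flask_centre [(0.97, array([220., 203., 254., 266.]))]
ring_top [(0.94, array([389., 154., 528., 246.])), (0.42, array([212., 173., 248., 234.]))]
side 56.10254315698278 [[ 0.888  0.302 -0.347  0.26 ]
 [-0.46   0.551 -0.696 -0.71 ]
 [-0.019  0.778  0.628  0.679]]
red_flask_centre [(0.92, array([362., 271., 395., 334.])), (0.91, array([431., 267., 467., 329.])), (0.75, array([412., 346., 454., 410.])), (0.66, array([354., 362., 396., 428.]))]
blue_flask_centre [(0.66, array([263., 285., 298., 349.]))]
white_flask_centre [(0.71, array([311., 275., 348., 342.]))]
ring_top [(0.57, array([214., 168., 316., 232.]))]
wrist 59.474440738959274 [[ 1.     0.001 -0.001  0.625]
 [-0.001  0.964  0.265  0.074]
 [ 0.001 -0.265  0.964  0.385]]
red_flask_centre [(0.79, array([261., 454., 326., 478.]))]
blue_flask_centre [(0.47, array([131., 449., 139., 462.]))]
white_flask_centre [(0.63, array([168., 425., 237., 480.]))]
ring_top [(0.92, array([117.,   0., 400.,  56.]))]
```

View pics/scene1.png

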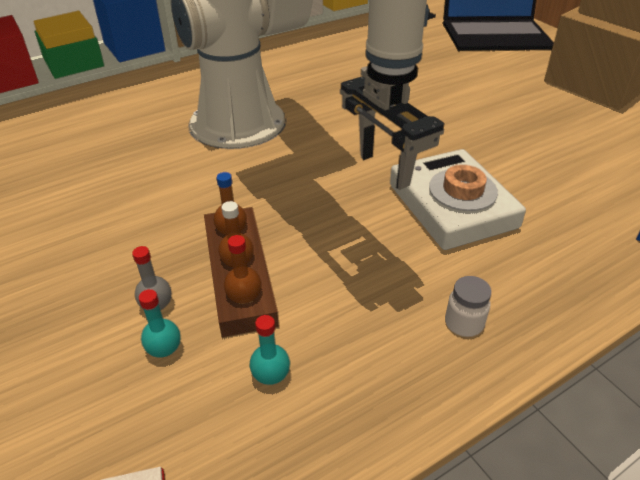

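View pics/side1.png

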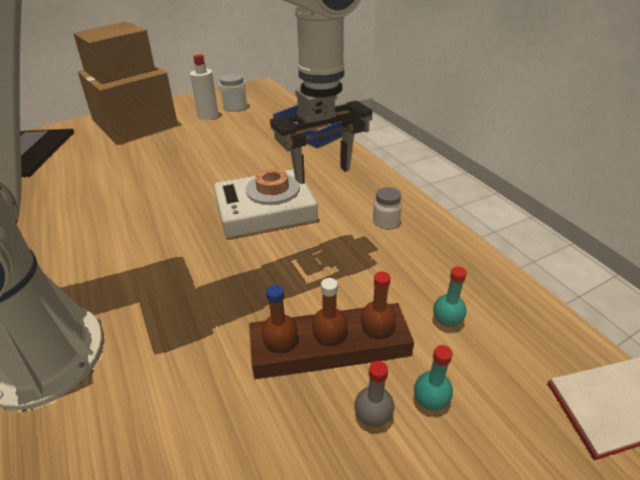

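View pics/wrist1.png

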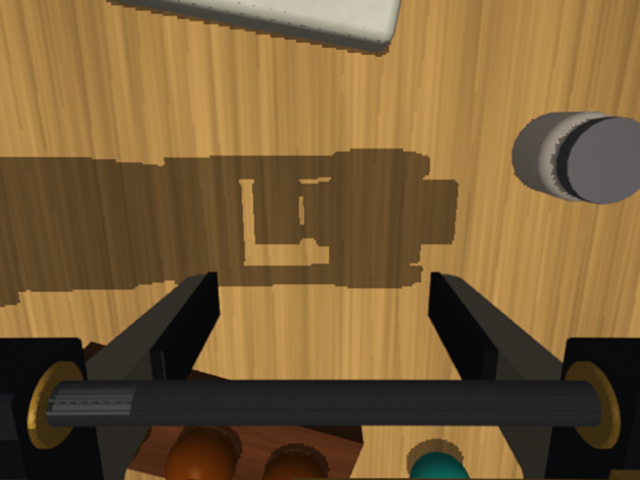

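Pictures: the balance with the cork ring is on the robot's left (scene 465,182; side 272,180). The rack is on the right with blue, white and red amber flasks.

Candidates for the red-stoppered flask:
- Amber in the rack: scene (238,265), side (380,310).
- Grey: scene (150,280).
- Turquoise: scene (155,325) and (267,350).

I choose the amber one and check it in a crop.

Run:
```python
from h import *
np.set_printoptions(precision=4,suppress=True)
C={n:read_camera(n) for n in("scene","side")}
rois={"scene":(222,230,255,260),"side":(368,266,396,292)}
R=[];tiles=[]
for n,c in C.items():
    im=c["img"].astype(int);x0,y0,x1,y1=rois[n]
    m=np.zeros((480,640),bool);b,g,r=im[...,0],im[...,1],im[...,2]
    m[y0:y1,x0:x1]=((r>110)&(g<0.25*r)&(b<0.35*r))[y0:y1,x0:x1]
    ys,xs=np.nonzero(m);uv=(xs.mean(),ys.mean());print(n,len(xs),uv,xs.min(),xs.max(),ys.min(),ys.max());print(atz(c,uv,.156))
    R.append(ray(c,uv))
    t=c["img"][y0-35:y1+75,x0-60:x1+60].copy();t[m[y0-35:y1+75,x0-60:x1+60]]=(255,255,0)
    k=[cv2.resize(q,(400,300),interpolation=cv2.INTER_CUBIC) for q in(c["img"][y0-35:y1+75,x0-60:x1+60],t)]
    tiles.append(np.hstack(k))
print("stopper",tri(R))
cv2.imwrite("pics/crop.png",np.vstack(tiles))
tiles=[]
for n,(x0,y0,x1,y1) in{"scene":(430,155,500,215),"side":(240,155,310,215)}.items():
    tiles.append(cv2.resize(C[n]["img"][y0:y1,x0:x1],None,fx=5.5,fy=5.5,interpolation=cv2.INTER_CUBIC))
cv2.imwrite("pics/ring.png",np.hstack(tiles))
for n,c in C.items():
    # vertical profile neck + other stoppers
    for q in("blue_flask_centre","white_flask_centre"):
        for r in masks_of(q,c)[:1]: print(n,q,r["p"],r["box"])
    for r in masks_of("ring_top",c)[:2]: print(n,"ring",r["p"],r["box"])
```

```text
scene 207 (np.float64(235.84541062801932), np.float64(242.6280193236715)) 228 244 235 253
[ 0.5964 -0.2671  0.156 ]
side 23 (np.float64(380.69565217391306), np.float64(277.1304347826087)) 375 388 273 281
[ 0.5996 -0.2593  0.156 ]
stopper [ 0.5973 -0.2654  0.159 ]
scene blue_flask_centre 0.72 [211.8, 175.0, 248.1, 234.3]
scene white_flask_centre 0.84 [218.6, 201.8, 253.4, 267.7]
scene ring 0.63 [389.0, 153.3, 527.5, 246.0]
side blue_flask_centre 0.68 [261.5, 284.3, 297.6, 348.5]
side white_flask_centre 0.67 [311.9, 275.9, 346.6, 340.8]
side ring 0.59 [217.8, 168.0, 316.6, 233.4]
```

View pics/crop.png

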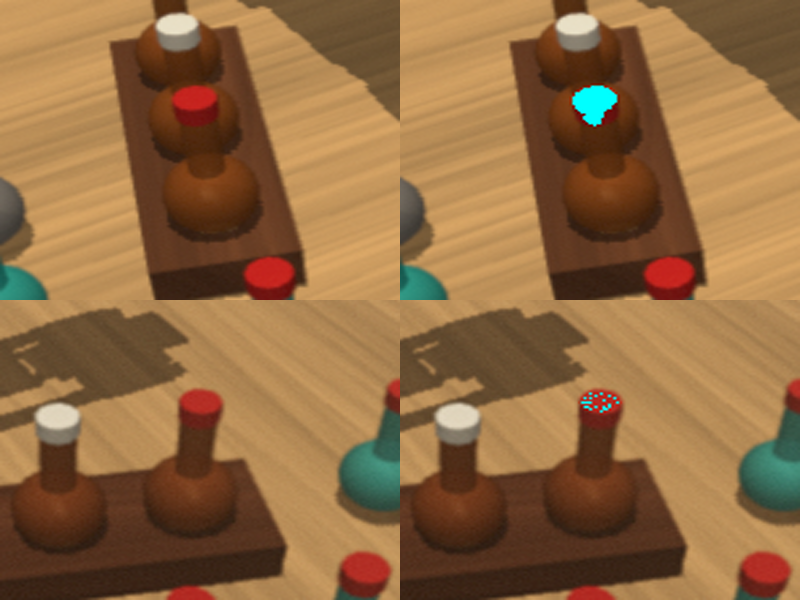

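View pics/ring.png

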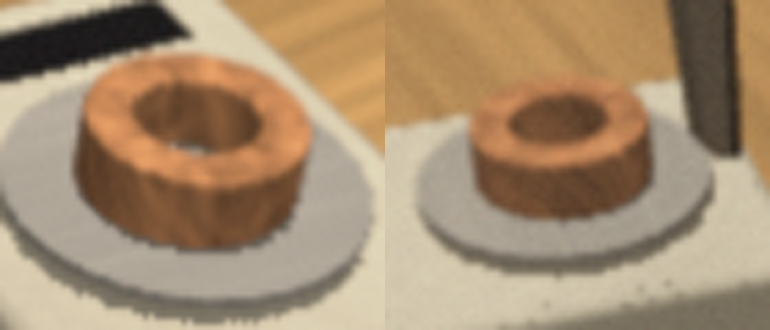

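The crop confirms an amber body under the red stopper, in the rack's outer hole. Next I fit the stopper's top disc and the ring's mouth, and overlay both.

Run:
```python
from h import *
np.set_printoptions(precision=4,suppress=True)
C={n:read_camera(n) for n in("scene","side")}
F={"scene":(236.6,241.2),"side":(382.0,277.3)};G={"scene":(465.8,176.8),"side":(271.8,177.2)}
for nm,P,z in(("stopper",F,.165),("ring",G,.1)):
    print(nm,[atz(C[n],P[n],z) for n in C],tri([ray(C[n],P[n]) for n in C]))
f=np.mean([atz(C[n],F[n],.165) for n in C],0);g=np.mean([atz(C[n],G[n],.1) for n in C],0)
print(f,g)
rows=[]
for n,c in C.items():
    row=[]
    for p,D in((f,[(.014,.165),(.014,.147),(.012,.147),(.012,.097),(.032,.062)]),(g,[(.042,.1),(.023,.1),(.042,.07)])):
        s=8;u0=np.round(proj(c,[p[0],p[1],p[2]-.03])).astype(int)
        t=cv2.resize(c["img"][u0[1]-18:u0[1]+18+1,u0[0]-25:u0[0]+25],None,fx=s,fy=s,interpolation=cv2.INTER_CUBIC)
        for r,z in D:
            q=np.array([proj(c,[p[0]+r*np.cos(a),p[1]+r*np.sin(a),z]) for a in np.linspace(0,6.283,40)])
            cv2.polylines(t,[np.int32((q-u0+[25.5,18.5])*s)],True,(0,255,0),1)
        row.append(t)
    rows.append(np.hstack(row))
cv2.imwrite("pics/fit.png",np.vstack(rows))
```

```text
stopper [array([ 0.6035, -0.2681,  0.165 ]), array([ 0.5954, -0.2685,  0.165 ])] [ 0.5982 -0.2656  0.1606]
ring [array([0.6057, 0.229 , 0.1   ]), array([0.5988, 0.2289, 0.1   ])] [0.6011 0.2345 0.0958]
[ 0.5994 -0.2683  0.165 ] [0.6022 0.2289 0.1   ]
```

View pics/fit.png

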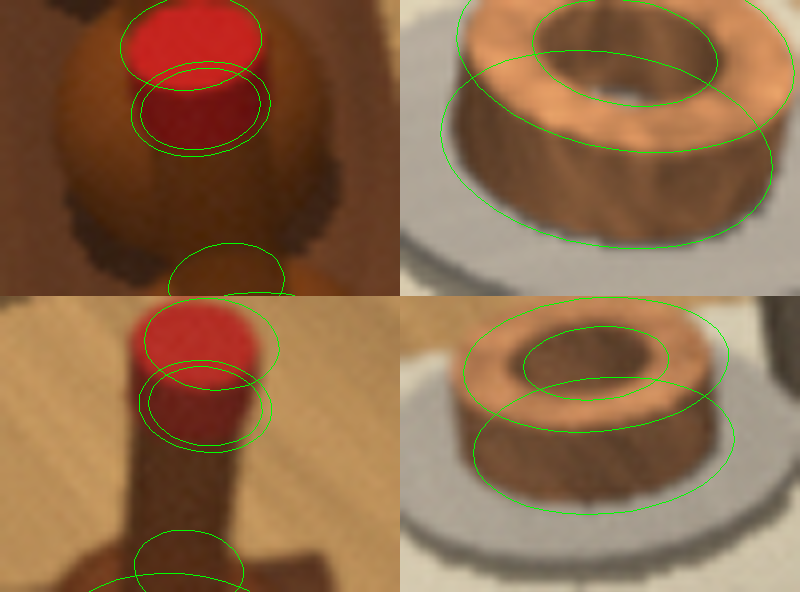

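The two fixed cameras disagree by about 7 mm in x, so I'll refine with the wrist camera, looking at the ring first and then the flask.

>>> {"method": "apply_moves", "body": {
  "deltas": [
    [[-40, -20, -5, 0], [-90, -45, -10, 0], [-140, -65, -17, 0], [-190, -80, -21, 0], [-225, -86, -23, 0], [-229, -86, -23, 0], [-229, -86, -23, 0]]
  ],
  "fingers": 91
}}

```text
clock: 2.12
ee_pos: [0.6018, 0.2285, 0.3001]
tool_rot: [[0.001, -0.001, 1.0], [-1.0, -0.001, 0.001], [0.001, -1.0, -0.001]]
contact_force: [0.2, 0.8, -1.0]
finger_gap: 0.0911
```

Run:
```python
from h import *
np.set_printoptions(precision=4,suppress=True)
s=observe();print(s["ee_pos"],s["dq"])
c=read_camera("wrist");cv2.imwrite("pics/wr.png",c["img"]);print(np.array(c["world_from_camera"]))
g=[.602,.229,.1]
t=c["img"].copy()
for r,z in((.042,.1),(.023,.1)):
    q=np.array([proj(c,[g[0]+r*np.cos(a),g[1]+r*np.sin(a),z]) for a in np.linspace(0,6.283,60)])
    cv2.polylines(t,[np.int32(q*16)],True,(0,255,0),1,cv2.LINE_AA,4)
cv2.imwrite("pics/wr_o.png",t)
```

```text
[0.6018 0.2285 0.3001] [-1.1775 -0.0858  0.5066  0.0513  0.117  -0.0785]
[[ 1.      0.0002 -0.0008  0.6022]
 [-0.      0.9642  0.2653  0.3024]
 [ 0.0009 -0.2653  0.9642  0.4704]
 [ 0.      0.      0.      1.    ]]
```

View pics/wr_o.png

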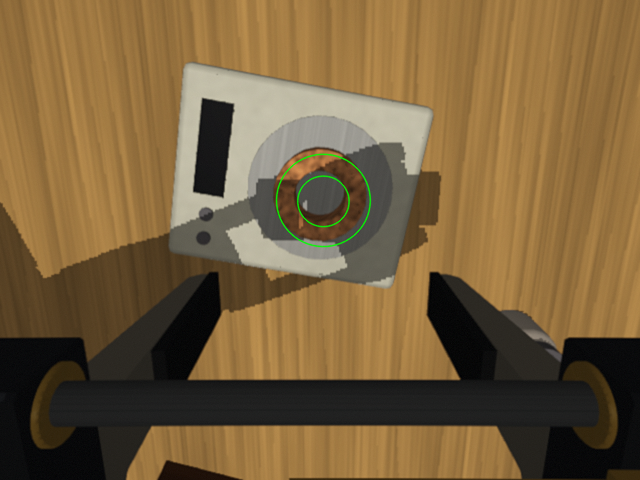

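Run:
```python
from h import *
np.set_printoptions(precision=4,suppress=True)
c=read_camera("wrist")
t=cv2.resize(c["img"][140:255,260:385],None,fx=5,fy=5,interpolation=cv2.INTER_CUBIC)
t=np.clip(t.astype(float)*1.8,0,255).astype(np.uint8)
for r in masks_of("ring_top",c)[:2]: print(r["p"],r["box"])
hsv=cv2.cvtColor(c["img"],cv2.COLOR_BGR2HSV)
print(hsv[150:252:4,322])
cv2.imwrite("pics/wz.png",t)
```

```text
0.77 [170.1, 62.6, 433.2, 289.1]
[[ 13 158 184]
 [ 14 159 156]
 [ 13 158 168]
 [ 13 156 189]
 [ 13 160 150]
 [ 15  47  65]
 [ 24  17  76]
 [ 30  16  78]
 [ 15  13  78]
 [ 23  13  78]
 [ 30  13  76]
 [ 30  13  78]
 [ 23  13  76]
 [ 23  14  75]
 [ 24  17  73]
 [ 30  14  74]
 [ 14  94  60]
 [ 13 159  53]
 [ 13 159 101]
 [ 13 160 113]
 [ 13 163 116]
 [ 13 161 100]
 [ 13 163  94]
 [ 20  13 122]
 [ 24  17 153]
 [ 25  19 151]]
```

View pics/wz.png

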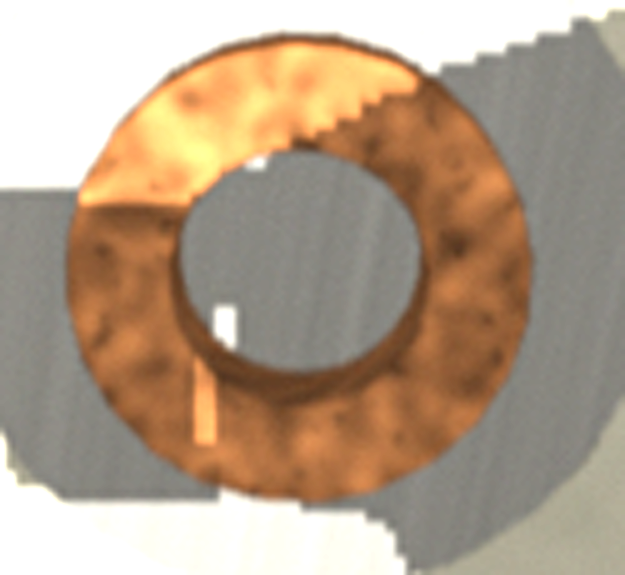

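```bash
cat >> h.py <<'E'
from scipy.optimize import minimize
def circ(c,x,y,r,z): return np.array([proj(c,[x+r*np.cos(a),y+r*np.sin(a),z]) for a in np.linspace(0,2*np.pi,48,endpoint=False)])
def fitsil(c,mask,circles,x0):
    """fit x,y so hull of circles (r,z) matches the filled mask"""
    S=4
    M=cv2.resize(mask.astype(np.float32),None,fx=1,fy=1)
    def cost(p):
        pts=np.vstack([circ(c,p[0],p[1],r,z) for r,z in circles])
        h=cv2.convexHull(np.float32(pts))
        big=np.zeros((480*S,640*S),np.uint8);cv2.fillPoly(big,[np.int32(np.round((h+.5)*S*16))],1,shift=4)
        m=cv2.resize(big.astype(np.float32),(640,480),interpolation=cv2.INTER_AREA)
        return np.abs(m-M).sum()
    r=minimize(cost,x0,method="Nelder-Mead",options=dict(initial_simplex=np.array([x0,[x0[0]+.004,x0[1]],[x0[0],x0[1]+.004]]),xatol=1e-4,fatol=.5))
    return r.x,r.fun,M.sum()
E
python3 - <<'E'
from h import *
np.set_printoptions(precision=4,suppress=True)
C={n:read_camera(n) for n in("wrist","scene","side")}
cts={}
for n,(x0,y0,x1,y1),st in(("wrist",(260,140,385,255),100),("scene",(435,155,495,210),75),("side",(245,160,300,203),75)):
    c=C[n];hsv=cv2.cvtColor(c["img"],cv2.COLOR_BGR2HSV)
    m=np.zeros((480,640),np.uint8);m[y0:y1,x0:x1]=((hsv[...,1]>st)&(hsv[...,0]<25))[y0:y1,x0:x1]
    cs,_=cv2.findContours(m,cv2.RETR_EXTERNAL,cv2.CHAIN_APPROX_NONE);k=max(cs,key=cv2.contourArea)
    k=cv2.convexHull(k)
    f=np.zeros_like(m);cv2.fillPoly(f,[k],1)
    print(n,cv2.boundingRect(k),fitsil(c,f,[(.042,.1),(.042,.07)],[.602,.231]))
E
```

```text
wrist (273, 147, 93, 93) (array([0.5985, 0.234 ]), np.float64(191.5625), np.float32(6832.0))
scene (443, 164, 44, 36) (array([0.6013, 0.2318]), np.float64(41.9375), np.float32(1298.0))
side (245, 160, 55, 36) (array([0.6004, 0.2385]), np.float64(805.0625), np.float32(1582.0))
```

>>> {"method": "apply_moves", "body": {
  "deltas": [
    [[40, 0, 0, 0], [100, 0, -1, 0], [160, 0, -1, 0], [220, 0, -2, 0], [280, 0, -2, 0], [340, 0, -3, 0], [400, 0, -3, 0], [450, 0, -3, 0]]
  ]
}}

```text
clock: 3.42
ee_pos: [0.5984, -0.2238, 0.3007]
tool_rot: [[-0.001, 0.0, 1.0], [-1.0, -0.0, -0.001], [0.0, -1.0, 0.0]]
contact_force: [0.7, -0.1, -0.6]
finger_gap: 0.0908
```

>>> {"method": "apply_moves", "body": {
  "deltas": [
    [[30, 0, 0, 0], [43, 0, 0, 0], [45, 0, 0, 0], [45, 0, 0, 0]]
  ],
  "fingers": 60
}}

```text
clock: 3.92
ee_pos: [0.5991, -0.265, 0.3006]
tool_rot: [[0.001, -0.0, 1.0], [-1.0, 0.0, 0.001], [-0.0, -1.0, -0.0]]
contact_force: [0.1, 0.4, -0.2]
finger_gap: 0.0603
```

Run:
```python
from h import *
np.set_printoptions(precision=4,suppress=True)
s=observe();print(s["ee_pos"],s["tool_rot"])
c=read_camera("wrist")
t=c["img"].copy()
for r,z in((.014,.165),(.012,.147),(.032,.062)):
    q=circ(c,.599,-.267,r,z);cv2.polylines(t,[np.int32(q*16)],True,(0,255,0),1,cv2.LINE_AA,4)
cv2.imwrite("pics/wf.png",t)
im=c["img"].astype(int);b,g,r=im[...,0],im[...,1],im[...,2]
m=((r>60)&(g<.3*r)&(b<.35*r)).astype(np.uint8)
n,l,st,ce=cv2.connectedComponentsWithStats(m)
for i in range(1,n):
    if st[i,4]>80: print(st[i],ce[i])
```

```text
[ 0.5991 -0.265   0.3006] [[ 0.0006 -0.      1.    ]
 [-1.      0.0004  0.0006]
 [-0.0004 -1.     -0.    ]]
[ 302  200   37   40 1128] [319.9317 219.2491]
[477 227  37  34 952] [495.1607 243.7059]
[317 358  28  22 530] [330.2642 369.6434]
```

View pics/wf.png

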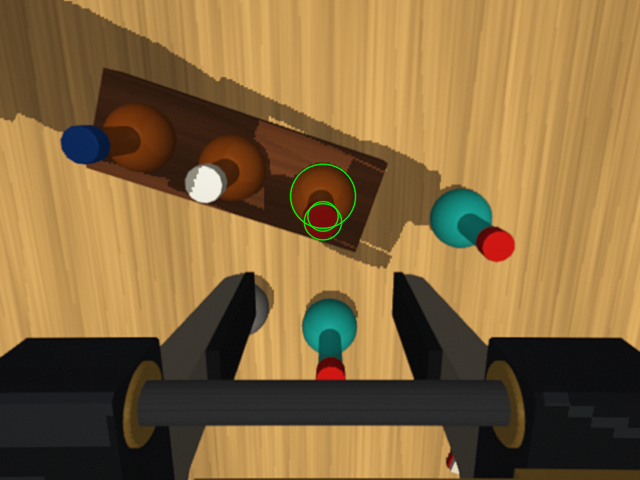

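Wrist view: red stopper on amber body at (320,219). Turquoise look-alike stoppers are at (330,370) and (495,244), and a grey one is behind the left finger at (258,305). I fit the stopper and check clearances.

Run:
```python
from h import *
np.set_printoptions(precision=4,suppress=True)
for n in("wrist","scene","side"):
    c=read_camera(n);im=c["img"].astype(int);b,g,r=im[...,0],im[...,1],im[...,2]
    x0,y0,x1,y1={"wrist":(295,190,350,250),"scene":(222,230,255,260),"side":(368,266,396,292)}[n]
    m=np.zeros((480,640),np.uint8);m[y0:y1,x0:x1]=((r>50)&(g<.42*r)&(b<.5*r)&(g-b<.09*r))[y0:y1,x0:x1]
    m=cv2.morphologyEx(m,cv2.MORPH_OPEN,np.ones((3,3),np.uint8))
    cs,_=cv2.findContours(m,cv2.RETR_EXTERNAL,cv2.CHAIN_APPROX_NONE);k=cv2.convexHull(max(cs,key=cv2.contourArea))
    f=np.zeros_like(m);cv2.fillPoly(f,[k],1)
    print(n,cv2.boundingRect(k),fitsil(c,f,[(.014,.165),(.014,.147)],[.599,-.267]))
    # ball silhouette check
    if n=="wrist":
        print("turq",atz(c,(330,372),.126),atz(c,(495,244),.13),"grey ball",atz(c,(250,308),.032))
        print("white",atz(c,(205,184),.165),"blue",atz(c,(82,144),.165))
```

```text
wrist (302, 201, 36, 38) (array([ 0.5967, -0.2674]), np.float64(121.5), np.float32(1098.0))
turq [ 0.606  -0.4214  0.126 ] [ 0.745  -0.2951  0.13  ] grey ball [ 0.5164 -0.4011  0.032 ]
white [ 0.5132 -0.2386  0.165 ] blue [ 0.4285 -0.2103  0.165 ]
scene (229, 236, 16, 18) (array([ 0.5986, -0.2683]), np.float64(67.1875), np.float32(249.0))Traceback (most recent call last):
  File "<stdin>", line 8, in <module>
ValueError: max() iterable argument is empty
```

>>> {"method": "apply_moves", "body": {
  "deltas": [
    [[2.5, 30, -1.5, 0], [2.5, 75, -1.5, 0], [2.5, 115, -1.5, 0], [2.5, 150, -1.5, 0], [2.5, 175, -1.5, 0], [2.5, 188, -1.5, 0], [2.5, 192, -1.5, 0], [2.5, 192, -1.5, 0]]
  ],
  "fingers": 60
}}

```text
clock: 5.12
ee_pos: [0.598, -0.2686, 0.1093]
tool_rot: [[0.0, 0.001, 1.0], [-1.0, -0.0, 0.0], [0.0, -1.0, 0.001]]
contact_force: [-0.3, -0.3, 0.6]
finger_gap: 0.0601
```

Run:
```python
from h import *
t=[]
for n,(x0,y0) in(("side",(300,220)),("scene",(160,180))):
    c=read_camera(n);t.append(cv2.resize(c["img"][y0:y0+140,x0:x0+130],None,fx=3,fy=3,interpolation=cv2.INTER_CUBIC))
cv2.imwrite("pics/pre.png",np.hstack(t));print(observe()["ee_pos"])
cv2.imwrite("pics/prew.png",read_camera("wrist")["img"])
```

```text
[ 0.59817518 -0.26873952  0.10970552]
```

View pics/pre.png

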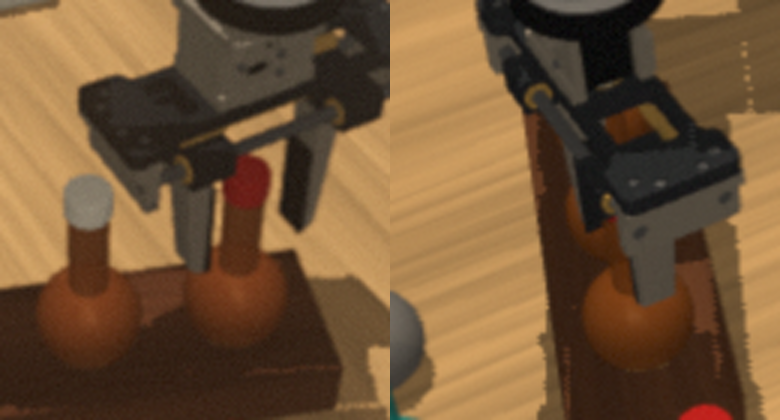

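View pics/prew.png

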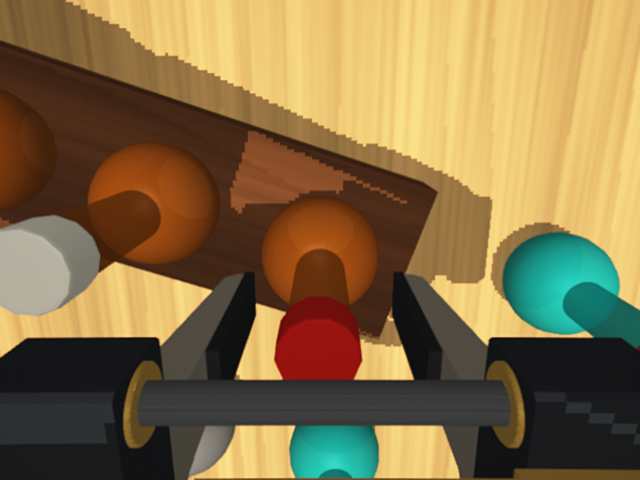

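The neck is between the fingers (wrist 320,300) and the neighbouring flasks are clear. I close the gripper.

>>> {"method": "apply_moves", "body": {
  "deltas": [
    [[0, 0, 0, 0], [0, 0, 0, 0], [0, 0, 0, 0], [0, 0, 0, 0], [0, 0, 0, 0], [0, 0, 0, 0]]
  ],
  "fingers": 5,
  "grip_force": 25
}}

```text
clock: 6.02
ee_pos: [0.5974, -0.2685, 0.1086]
tool_rot: [[-0.0, -0.0, 1.0], [-1.0, 0.0, -0.0], [-0.0, -1.0, -0.0]]
contact_force: [-0.6, -0.2, 1.3]
finger_gap: 0.0271
```

Run:
```python
from h import *
cv2.imwrite("pics/grip.png",read_camera("wrist")["img"]);s=observe();print(s["ee_pos"],s["contact_force"],s["finger_gap"],s["wrist_torque"])
```

```text
[ 0.59740003 -0.26848575  0.10857846] [-1.09282824  0.98201116  1.16478147] 0.02760144609169492 [-0.02023264  0.17568703 -0.0332802 ]
```

View pics/grip.png

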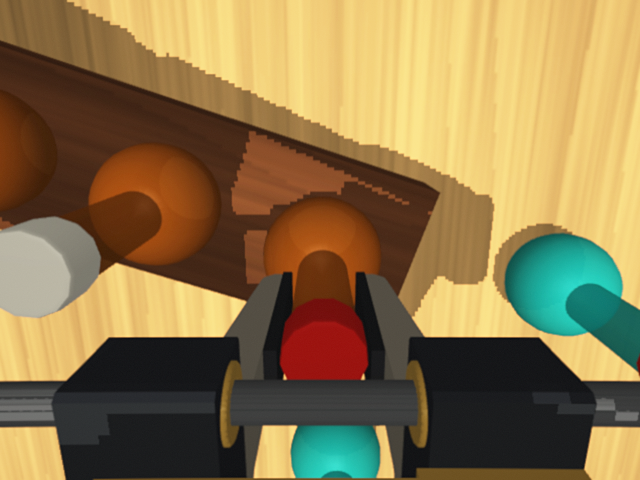

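>>> {"method": "apply_moves", "body": {
  "deltas": [
    [[0, 0, 0, 0], [0, 0, 0, 0], [0, 0, 0, 0]]
  ]
}}

```text
clock: 6.45
ee_pos: [0.5975, -0.2685, 0.1086]
tool_rot: [[0.0, -0.0, 1.0], [-1.0, -0.0, 0.0], [0.0, -1.0, -0.0]]
contact_force: [-1.6, -0.0, 0.9]
finger_gap: 0.0272
```

The gap reads 27 mm against a 24 mm neck, so I lift slowly and check.

>>> {"method": "apply_moves", "body": {
  "deltas": [
    [[0, -4, 0, 0], [0, -10, 0, 0], [0, -18, 0, 0], [0, -28, 0, 0], [0, -40, 0, 0], [0, -50, 0, 0], [0, -50, 0, 0]]
  ]
}}

```text
clock: 7.32
ee_pos: [0.5981, -0.2688, 0.1598]
tool_rot: [[-0.0, 0.002, 1.0], [-1.0, -0.001, -0.0], [0.001, -1.0, 0.002]]
contact_force: [-0.0, 0.3, -2.2]
finger_gap: 0.0271
```

Run:
```python
from h import *
t=[]
for n,(x0,y0) in(("side",(300,190)),("scene",(160,170))):
    c=read_camera(n);t.append(cv2.resize(c["img"][y0:y0+150,x0:x0+130],None,fx=3,fy=3,interpolation=cv2.INTER_CUBIC))
cv2.imwrite("pics/lift.png",np.hstack(t));print(observe()["ee_pos"],observe()["finger_gap"])
cv2.imwrite("pics/liftw.png",read_camera("wrist")["img"])
```

```text
[ 0.59738643 -0.26846003  0.15858723] 0.02764874573051947
```

View pics/lift.png

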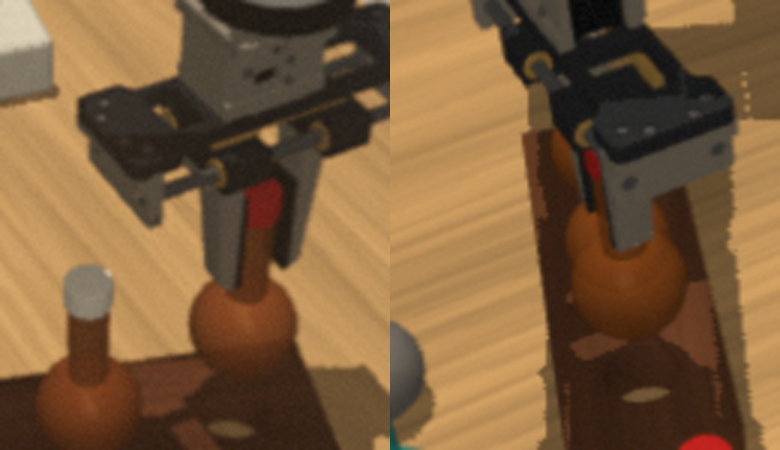

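View pics/liftw.png

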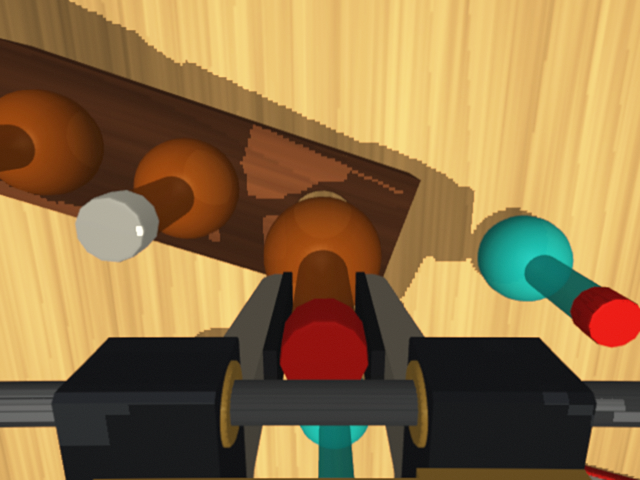

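The flask is held and lifted straight. Next I measure its place in the hand from the wrist view, which is the same camera that measured the ring.

Run:
```python
from h import *
np.set_printoptions(precision=4,suppress=True)
c=read_camera("wrist");s=observe();e=s["ee_pos"];print(e,s["tool_rot"])
dz=.0500
def sph(x,y,z): return cv2.convexHull(np.float32(np.vstack([circ(c,x,y,.032*np.cos(a),z+.032*np.sin(a)) for a in np.linspace(-1.4,1.4,25)])))
hsv=cv2.cvtColor(c["img"],cv2.COLOR_BGR2HSV);im=c["img"].astype(int)
# edge-based: ball mask rows 185..265
m=((im[...,2]-im[...,0]>60)&(hsv[...,1]>170)).astype(np.uint8);m[:185]=0;m[268:]=0;m[:,:250]=0;m[:,395:]=0
m=cv2.morphologyEx(m,cv2.MORPH_OPEN,np.ones((5,5),np.uint8))
cv2.imwrite("pics/bm.png",m[180:290,240:400]*255)
def cost(p):
    f=np.zeros((480*4,640*4),np.uint8);cv2.fillPoly(f,[np.int32((sph(p[0],p[1],.062+dz)+.5)*64)],1,shift=4)
    f=cv2.resize(f.astype(np.float32),(640,480),interpolation=cv2.INTER_AREA);f[:200]=f[:200];f[268:]=0
    return np.abs(f-m).sum()
r=minimize(cost,[.598,-.268],method="Nelder-Mead",options=dict(initial_simplex=[[.598,-.268],[.602,-.268],[.598,-.264]],xatol=1e-4,fatol=.5));print("ball",r.x,r.fun,m.sum())
b,g,rr=im[...,0],im[...,1],im[...,2]
k=((rr>60)&(g<.3*rr)&(b<.35*rr)).astype(np.uint8);k[:, :270]=0;k[:,380:]=0;k[:290]=0;k[381:]=0
ys,xs=np.nonzero(k);print("stopper px",xs.min(),xs.max(),ys.min(),ys.max())
t=c["img"].copy()
for col,(x,y) in(((0,255,0),r.x),((255,0,0),(e[0],e[1]))):
    for h in(sph(x,y,.062+dz),circ(c,x,y,.014,.165+dz),circ(c,x,y,.014,.147+dz)):
        cv2.polylines(t,[np.int32(h*16)],True,col,1,cv2.LINE_AA,4)
cv2.imwrite("pics/bo.png",cv2.resize(t[180:400,220:420],None,fx=2.7,fy=2.7))
```

```text
[ 0.5972 -0.2683  0.1581] [[-0.     -0.0008  1.    ]
 [-1.      0.0004 -0.    ]
 [-0.0004 -1.     -0.0008]]
ball [ 0.5966 -0.2672] 922.625 7727
stopper px 280 367 298 379
```

View pics/bo.png

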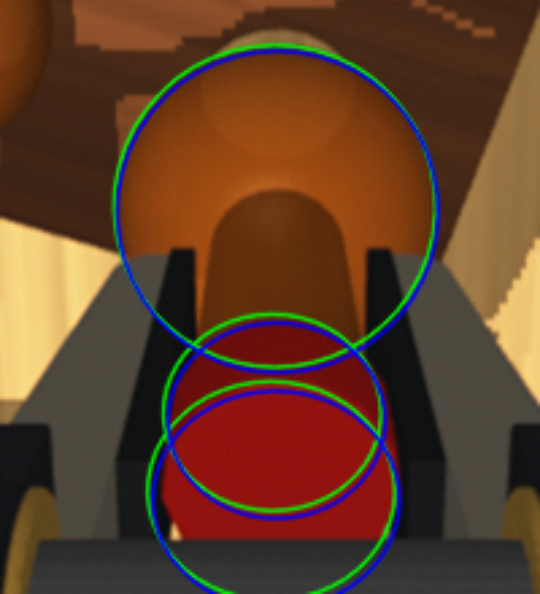

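View pics/bm.png

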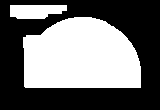

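The ball sits on the TCP axis to within 1 mm. The shift to the ring, taken camera by camera, is about +2 mm in x and +501 mm in y. I lift, carry the flask over, and stop above the ring to look.

>>> {"method": "apply_moves", "body": {
  "deltas": [
    [[0, -20, 0, 0], [-5, -50, 0, 0], [-25, -75, 0, 0], [-60, -80, 0, 0], [-105, -80, 1, 0], [-155, -80, 1, 0], [-205, -80, 1, 0], [-255, -80, 1, 0]]
  ]
}}

```text
clock: 8.52
ee_pos: [0.5987, -0.012, 0.24]
tool_rot: [[-0.0, 0.001, 1.0], [-1.0, -0.0, -0.0], [0.0, -1.0, 0.001]]
contact_force: [0.5, 0.5, -2.4]
finger_gap: 0.0277
```

>>> {"method": "apply_moves", "body": {
  "deltas": [
    [[-50, 0, 0, 0], [-100, 0, 0, 0], [-145, 0, 1, 0], [-185, 0, 1, 0], [-215, 0, 1, 0], [-235, 0, 1, 0], [-244, 0, 1, 0], [-246, 0, 1, 0]]
  ]
}}

```text
clock: 9.52
ee_pos: [0.5996, 0.2323, 0.2388]
tool_rot: [[0.0, 0.0, 1.0], [-1.0, -0.0, 0.0], [0.0, -1.0, 0.0]]
contact_force: [-0.9, -0.6, -2.2]
finger_gap: 0.0272
```

>>> {"method": "apply_moves", "body": {
  "deltas": [
    [[0, 15, 0, 0], [0, 30, 0, 0], [0, 40, 0, 0], [0, 44, 0, 0], [0, 44, 0, 0], [0, 44, 0, 0]]
  ]
}}

```text
clock: 10.28
ee_pos: [0.5998, 0.2326, 0.195]
tool_rot: [[0.0, 0.001, 1.0], [-1.0, 0.0, 0.0], [-0.0, -1.0, 0.001]]
contact_force: [-0.2, -0.0, -2.1]
finger_gap: 0.0271
```

Run:
```python
from h import *
np.set_printoptions(precision=4,suppress=True)
s=observe();e=s["ee_pos"];print(e,s["tool_rot"],s["contact_force"])
t=[]
for n,(x0,y0) in(("scene",(410,100)),("side",(215,95))):
    c=read_camera(n);im=c["img"].copy()
    s_=5
    t.append(cv2.resize(im[y0:y0+115,x0:x0+78],None,fx=s_,fy=s_,interpolation=cv2.INTER_CUBIC))
cv2.imwrite("pics/above.png",np.hstack(t));cv2.imwrite("pics/abovew.png",read_camera("wrist")["img"])
```

```text
[0.5998 0.2326 0.195 ] [[ 0.      0.0007  1.    ]
 [-1.      0.0003  0.    ]
 [-0.0003 -1.      0.0007]] [-0.2483 -0.005  -2.052 ]
```

View pics/above.png

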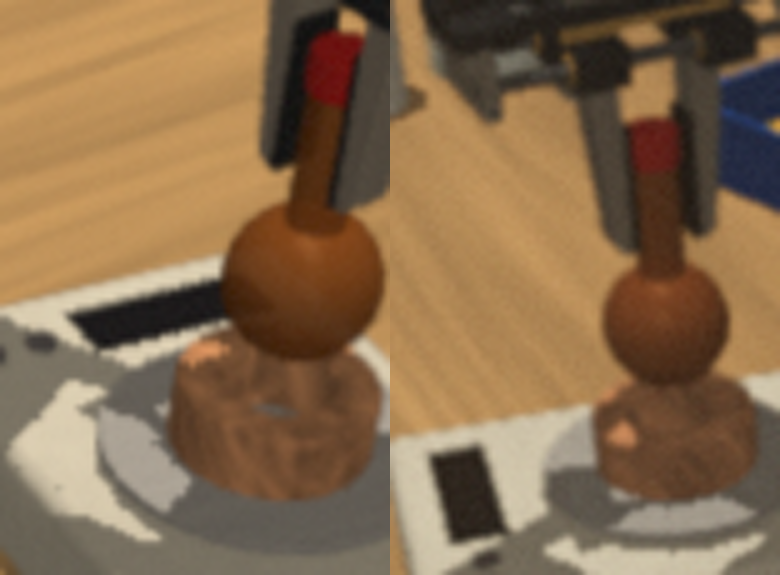

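View pics/abovew.png

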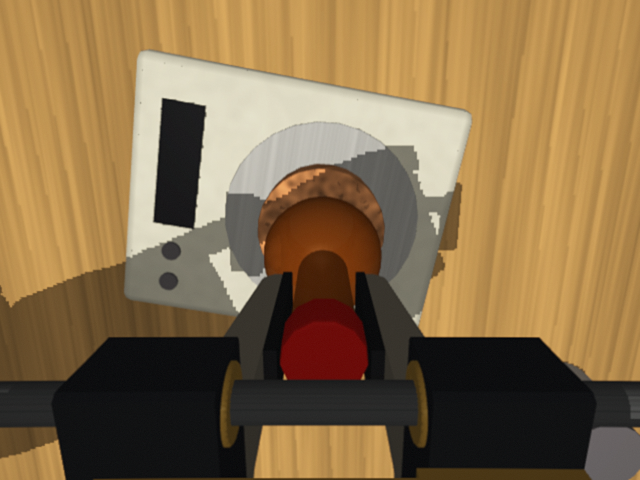

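I now fit the ball against the ring in each camera.

Run:
```python
from h import *
np.set_printoptions(precision=4,suppress=True)
e=observe()["ee_pos"];z=.032+.03+e[2]-.1086
def sphc(): return [(.032*np.cos(a),z+.032*np.sin(a)) for a in np.linspace(-1.4,1.4,15)]
vis=[]
for n in("scene","side","wrist"):
    c=read_camera(n);im=c["img"].astype(int)
    p0={"scene":(.601,.232),"side":(.597,.232),"wrist":(.5985,.2335)}[n]
    # outline search: strongest gradient of (r-b)/luma along normals of predicted circle, then LSQ on x,y
    g=cv2.GaussianBlur(c["img"],(0,0),.8).astype(float)
    def refine(circles,p,ok,R=7,it=6,inner=True):
        p=np.array(p,float)
        for _ in range(it):
            def outline(q):
                h=cv2.convexHull(np.float32(np.vstack([circ(c,q[0],q[1],r,zz) for r,zz in circles])))[:,0]
                # resample by angle about centre
                cen=h.mean(0);d=np.vstack([h,h[:1]]);L=np.r_[0,np.cumsum(np.linalg.norm(np.diff(d,axis=0),axis=1))]
                u=np.linspace(0,L[-1],72,endpoint=False);P=np.c_[np.interp(u,L,d[:,0]),np.interp(u,L,d[:,1])];return P,cen
            P,cen=outline(p);N=P-cen;N/=np.linalg.norm(N,axis=1)[:,None]
            Jx=(cv2.convexHull(np.float32(circ(c,p[0]+.001,p[1],*circles[len(circles)//2]))).mean((0,1))-cv2.convexHull(np.float32(circ(c,p[0],p[1],*circles[len(circles)//2]))).mean((0,1)))/.001
            Jy=(cv2.convexHull(np.float32(circ(c,p[0],p[1]+.001,*circles[len(circles)//2]))).mean((0,1))-cv2.convexHull(np.float32(circ(c,p[0],p[1],*circles[len(circles)//2]))).mean((0,1)))/.001
            A=[];B=[]
            ts=np.arange(-R,R+.01,.5)
            for q,nn in zip(P,N):
                if not ok(q,nn): continue
                S=np.array([[cv2.remap(g[...,k].astype(np.float32),np.float32([[q[0]+t*nn[0]]]),np.float32([[q[1]+t*nn[1]]]),cv2.INTER_LINEAR)[0,0] for k in range(3)] for t in ts])
                G=np.abs(S[4:]-S[:-4]).sum(1)
                i=G.argmax()
                if G[i]<25: continue
                A.append([nn@Jx,nn@Jy,1]);B.append(ts[i+2])
            A=np.array(A);B=np.array(B)
            w=np.ones(len(B))
            for _ in range(8):
                s=np.linalg.lstsq(A*w[:,None],B*w,rcond=None)[0];w=1/np.sqrt(1+((B-A@s)/1.0)**2)
            p+=s[:2]
        return p,len(B),np.median(np.abs(B-A@s)),s[2]
    ctop=proj(c,[p0[0],p0[1],z])
    def okb(q,nn):
        if n=="wrist": return nn[1]<.15
        return nn[1]>-.6 and (n!="scene" or True)
    print(n,"ball",refine(sphc(),p0,okb))
    def okr(q,nn): return nn[1]<-.1 if n=="wrist" else nn[1]>-.05
    r0={"scene":(.6013,.2318),"side":(.597,.233),"wrist":(.5985,.234)}[n]
    print(n,"ring",refine([(.042,.1),(.042,.07)],r0,okr,R=4))
```

```text
scene ball (array([0.6036, 0.2314]), 51, np.float64(0.16172961692704518), np.float64(-0.23128104512955008))
scene ring (array([0.5982, 0.2334]), 37, np.float64(0.20295719901022224), np.float64(0.8229947177729328))
side ball (array([0.5996, 0.2345]), 51, np.float64(0.2347661727821389), np.float64(-0.2549886407876649))
side ring (array([0.5988, 0.2325]), 37, np.float64(0.5100216340882086), np.float64(-0.44908679956725533))
wrist ball (array([0.5996, 0.2342]), 40, np.float64(0.13674745204434757), np.float64(-0.44426519593967045))
wrist ring (array([0.5986, 0.2335]), 34, np.float64(0.2939727877220933), np.float64(-0.313415824001139))
```

Averaged over the cameras, the ball is about 1 mm too far in +x. I correct that and lower to just above contact.

>>> {"method": "apply_moves", "body": {
  "deltas": [
    [[0, 6, -1.2, 0], [0, 12, -1.2, 0], [0, 17, -1.2, 0], [0, 21, -1.2, 0], [0, 23, -1.2, 0], [0, 23, -1.2, 0], [0, 23, -1.2, 0]]
  ]
}}

```text
clock: 11.45
ee_pos: [0.5984, 0.2326, 0.1718]
tool_rot: [[0.0, 0.0, 1.0], [-1.0, 0.0, 0.0], [-0.0, -1.0, 0.0]]
contact_force: [-0.1, -0.7, -2.4]
finger_gap: 0.0273
```

Run:
```python
from h import *
np.set_printoptions(precision=4,suppress=True)
t=[]
for n,(x0,y0) in(("scene",(410,100)),("side",(215,95))):
    c=read_camera(n);im=c["img"].copy()
    s=observe();print(s["ee_pos"],s["contact_force"],s["wrist_torque"])
    t.append(cv2.resize(im[y0:y0+115,x0:x0+78],None,fx=5,fy=5,interpolation=cv2.INTER_CUBIC))
cv2.imwrite("pics/low.png",np.hstack(t))
```

```text
[0.5985 0.2326 0.1718] [-0.6144  0.516  -1.6446] [-0.0243  0.0314 -0.0357]
[0.5984 0.2325 0.1718] [-0.4393 -0.2862 -1.8209] [-0.0659 -0.0403 -0.017 ]
```

View pics/low.png

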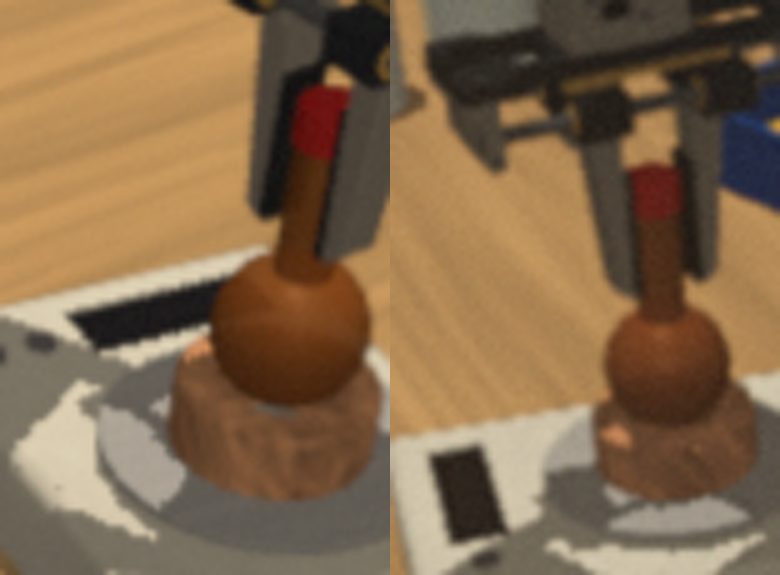

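By eye the ball looks slightly too far in +y, so I do a tighter fit with fixed radii and check it by overlay.

```bash
cat > fit2.py <<'E'
from h import *
np.set_printoptions(precision=4,suppress=True)
from scipy.ndimage import map_coordinates
from scipy.optimize import least_squares
def sphere(p,z): return [(p[0],p[1],.032*np.cos(a),z+.032*np.sin(a)) for a in np.linspace(-1.4,1.4,21)]
def hull(c,L):
    h=cv2.convexHull(np.float32(np.vstack([circ(c,*l) for l in L])))[:,0]
    d=np.vstack([h,h[:1]]);Ln=np.r_[0,np.cumsum(np.linalg.norm(np.diff(d,axis=0),axis=1))]
    u=np.linspace(0,Ln[-1],90,endpoint=False);return np.c_[np.interp(u,Ln,d[:,0]),np.interp(u,Ln,d[:,1])]
def edges(c,P,ok,R):
    g=cv2.GaussianBlur(c["img"],(0,0),.8).astype(float);cen=P.mean(0);out=[]
    ts=np.arange(-R,R+.01,.25)
    for q in P:
        nn=q-cen;nn/=np.linalg.norm(nn)
        if not ok(nn): continue
        S=np.array([map_coordinates(g[...,k],[q[1]+ts*nn[1],q[0]+ts*nn[0]],order=1) for k in range(3)]).T
        G=np.abs(S[6:]-S[:-6]).sum(1);i=G.argmax()
        if G[i]>25 and 0<i<len(G)-1: out.append(q+nn*ts[i+3])
    return np.array(out)
def fit(c,mk,p,ok,R=4):
    for _ in range(4):
        E=edges(c,hull(c,mk(p)),ok,R)
        def res(q):
            h=np.float32(hull(c,mk(q)));return np.array([cv2.pointPolygonTest(h.reshape(-1,1,2),(float(a),float(b)),True) for a,b in E])
        r=least_squares(res,p,loss="soft_l1",f_scale=.5,diff_step=1e-3);p=r.x
    return p,len(E),np.median(np.abs(res(p))),E
E
python3 - <<'E'
from fit2 import *
e=observe()["ee_pos"];z=.062+e[2]-.1086
rows=[]
for n in("scene","side"):
    c=read_camera(n)
    okb=(lambda nn: nn[1]>-.75) if n=="side" else (lambda nn:nn[1]>-.6)
    okr=(lambda nn: nn[1]>-.2)
    p=(.601,.232) if n=="scene" else (.597,.234)
    b=fit(c,lambda q:sphere(q,z),p,okb)
    r=fit(c,lambda q:[(q[0],q[1],.042,.1),(q[0],q[1],.042,.07)],p,okr)
    print(n,b[:3],r[:3],"diff mm",(b[0]-r[0])*1000)
    s=7;u0=np.round(proj(c,[.6,.233,.1])).astype(int)-[28,34]
    t=cv2.resize(c["img"][u0[1]:u0[1]+62,u0[0]:u0[0]+56],None,fx=s,fy=s,interpolation=cv2.INTER_CUBIC)
    for P,E,col in((hull(c,sphere(b[0],z)),b[3],(0,255,0)),(hull(c,[(*r[0],.042,.1),(*r[0],.042,.07)]),r[3],(255,0,0))):
        cv2.polylines(t,[np.int32((P-u0+.5)*s)],True,col,1)
        for q in E: cv2.circle(t,tuple(int(v) for v in (q-u0+.5)*s),2,(0,255,255),-1)
    rows.append(t)
cv2.imwrite("pics/fit2.png",np.hstack(rows))
E
```

```text
scene (array([0.6015, 0.232 ]), 61, np.float64(0.24773244414334203)) (array([0.6008, 0.2321]), 51, np.float64(0.24440358061493558)) diff mm [ 0.6995 -0.1301]
side (array([0.5985, 0.2345]), 68, np.float64(0.24737702687948585)) (array([0.5995, 0.235 ]), 46, np.float64(0.3673893045672405)) diff mm [-1.0222 -0.5619]
```

View pics/fit2.png

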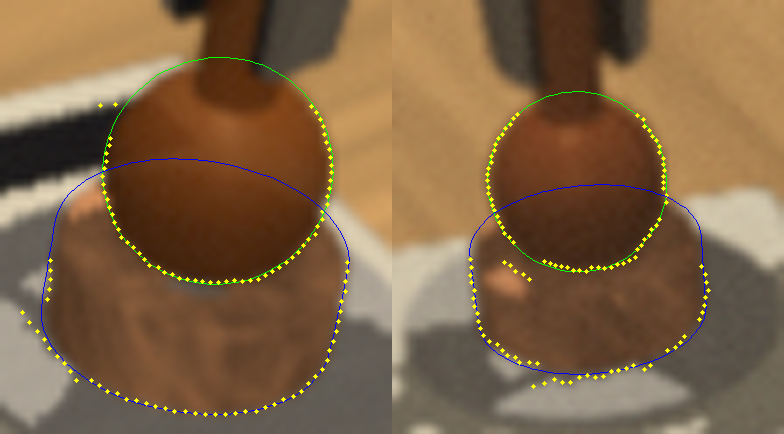

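The ball and ring axes agree within about 1 mm in both fixed cameras. I lower gently while watching the force.

>>> {"method": "apply_moves", "body": {
  "deltas": [
    [[0, 0.7, 0, 0], [0, 1.4, 0, 0], [0, 2, 0, 0], [0, 2.5, 0, 0], [0, 2.5, 0, 0]]
  ]
}}

```text
clock: 12.28
ee_pos: [0.5984, 0.2325, 0.1691]
tool_rot: [[0.0, 0.0, 1.0], [-1.0, 0.0, 0.0], [-0.0, -1.0, 0.0]]
contact_force: [0.3, -0.1, -1.6]
finger_gap: 0.0273
```

>>> {"method": "apply_moves", "body": {
  "deltas": [
    [[0, 0.4, 0, 0], [0, 0.8, 0, 0], [0, 0.8, 0, 0], [0, 0.8, 0, 0]]
  ]
}}

```text
clock: 12.78
ee_pos: [0.5986, 0.2326, 0.1686]
tool_rot: [[0.0, 0.001, 1.0], [-1.0, 0.0, 0.0], [-0.0, -1.0, 0.001]]
contact_force: [1.2, -0.1, 2.2]
finger_gap: 0.0269
```

Run:
```python
from h import *
F=[];M=[]
for i in range(8):
    read_camera("wrist");s=observe();F.append(s["contact_force"]);M.append(s["wrist_torque"])
print(np.mean(F,0),np.std(F,0),np.mean(M,0),s["ee_pos"])
```

```text
[ 0.54122867 -0.77536126  3.66623789] [0.43805949 0.35149575 0.59423289] [-0.12035433 -0.07458307 -0.00602566] [0.59854769 0.23256037 0.16853824]
```

Contact is about 5 N and nearly centred, with a small lateral force towards +x/-y. I yield half a millimetre, soften the grip so the flask seats, then open.

>>> {"method": "apply_moves", "body": {
  "deltas": [
    [[0.5, -0.2, 0.4, 0], [0.5, -0.2, 0.4, 0], [0.5, -0.2, 0.4, 0], [0.5, -0.2, 0.4, 0]]
  ],
  "grip_force": 3
}}

```text
clock: 13.68
ee_pos: [0.5986, 0.232, 0.1684]
tool_rot: [[-0.0, -0.0, 1.0], [-1.0, -0.0, -0.0], [0.0, -1.0, -0.0]]
contact_force: [-0.2, -0.1, 2.9]
finger_gap: 0.0281
```

Run:
```python
from h import *
F=[];t=[]
for i in range(4):
    c=read_camera("wrist");s=observe();F.append(s["contact_force"])
print(np.mean(F,0),s["ee_pos"],s["finger_gap"])
for n,(x0,y0) in(("scene",(410,100)),("side",(215,95))):
    c=read_camera(n);t.append(cv2.resize(c["img"][y0:y0+115,x0:x0+78],None,fx=5,fy=5,interpolation=cv2.INTER_CUBIC))
cv2.imwrite("pics/seat.png",np.hstack(t))
```

```text
[ 0.67538787 -0.39094369  2.23701263] [0.5986413  0.23199027 0.16844164] 0.027904723163153594
```

View pics/seat.png

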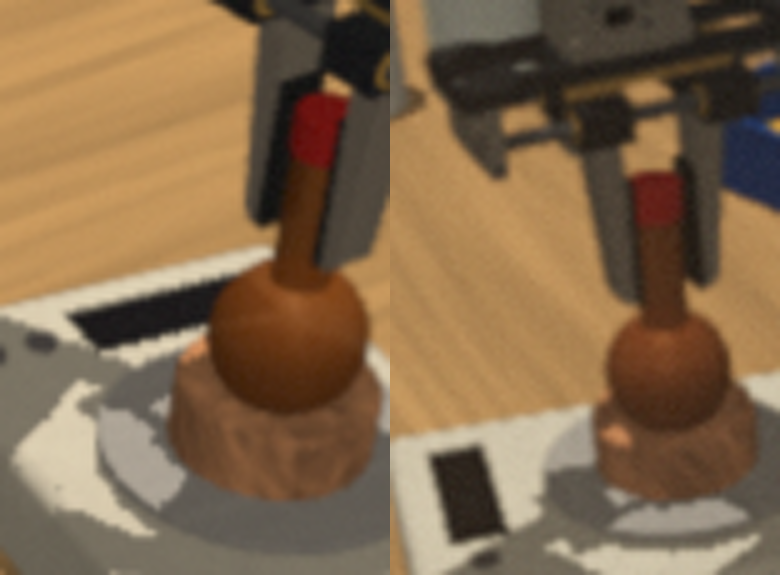

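The flask is seated in the ring and upright in both views. I open the gripper.

>>> {"method": "apply_moves", "body": {
  "deltas": [
    [[0, 0, 0, 0], [0, 0, 0, 0], [0, 0, 0, 0], [0, 0, 0, 0], [0, 0, 0, 0], [0, 0, 0, 0]]
  ],
  "fingers": 60
}}

```text
clock: 14.72
ee_pos: [0.5987, 0.232, 0.1685]
tool_rot: [[-0.0, -0.0, 1.0], [-1.0, -0.0, -0.0], [0.0, -1.0, -0.0]]
contact_force: [0.2, 0.3, 0.4]
finger_gap: 0.06
```

Run:
```python
from fit2 import *
t=[];s=observe();print(s["finger_gap"],s["contact_force"])
for n,(x0,y0) in(("scene",(410,100)),("side",(215,95))):
    c=read_camera(n)
    T=cv2.resize(c["img"][y0:y0+115,x0:x0+78],None,fx=5,fy=5,interpolation=cv2.INTER_CUBIC)
    b=fit(c,lambda q:sphere(q,.122),(.6,.233),lambda nn:nn[1]>-.6);x,y=b[0];print(n,b[:3])
    for P in(circ(c,x,y,.014,.225),circ(c,x,y,.014,.207),hull(c,sphere((x,y),.122))):
        cv2.polylines(T,[np.int32((P-[x0,y0]+.5)*5)],True,(0,255,0),1)
    t.append(T)
cv2.imwrite("pics/rel.png",np.hstack(t))
```

```text
0.05996654953945008 [0.2108 0.3197 0.3683]
scene (array([0.6019, 0.2312]), 60, np.float64(0.23732221580656826))
side (array([0.5992, 0.2349]), 60, np.float64(0.23476390399315955))
```

View pics/rel.png

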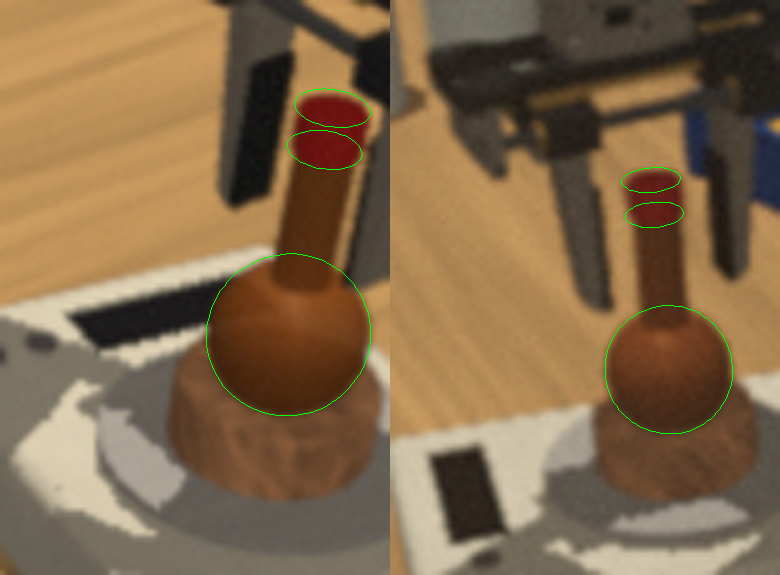

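Released. The flask stands in the ring and matches the upright model, with the stopper within about 1 mm. I retract straight up.

>>> {"method": "apply_moves", "body": {
  "deltas": [
    [[0, -15, 0, 0], [0, -40, 0, 0], [0, -75, 0, 0], [0, -115, 0, 0], [0, -140, 0, 0], [0, -150, 0, 0], [0, -150, 0, 0]]
  ]
}}

```text
clock: 15.7
ee_pos: [0.5988, 0.232, 0.3191]
tool_rot: [[0.0, 0.001, 1.0], [-1.0, 0.0, 0.0], [-0.0, -1.0, 0.001]]
contact_force: [-0.2, -0.4, -0.5]
finger_gap: 0.06
```

Run:
```python
from fit2 import *
for n in("scene","side"):
    c=read_camera(n);T=c["img"].copy()
    b=fit(c,lambda q:sphere(q,.122),(.6,.233),lambda nn:nn[1]>-.6);x,y=b[0]
    st=proj(c,[x,y,.216])
    print(n,x,y,st)
    im=T.astype(int);u=np.int32(st);w=im[u[1]-14:u[1]+15,u[0]-14:u[0]+15];m=(w[...,2]>60)&(w[...,1]<.33*w[...,2])
    ys,xs=np.nonzero(m);print("stopper bbox centre",u[0]-14+(xs.min()+xs.max())/2,u[1]-14+(ys.min()+ys.max())/2,"model",cv2.boundingRect(np.float32(np.vstack([circ(c,x,y,.014,.225),circ(c,x,y,.014,.207)]))))
    cv2.imwrite(f"pics/end_{n}.png",T)
```

```text
scene 0.6018012596972236 0.231286858716522 [475.2156 125.2583]
stopper bbox centre 475.5 126.5 model (466, 117, 18, 17)
side 0.59930729215314 0.23487273775515832 [267.099  133.9676]
stopper bbox centre 267.5 134.0 model (260, 128, 14, 13)
```

View pics/end_scene.png

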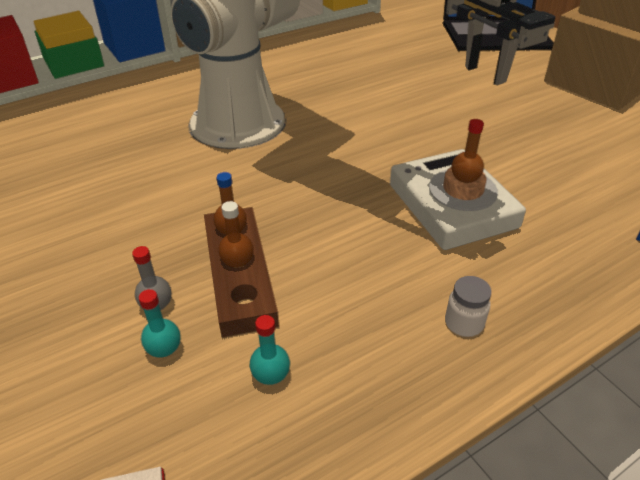

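View pics/end_side.png

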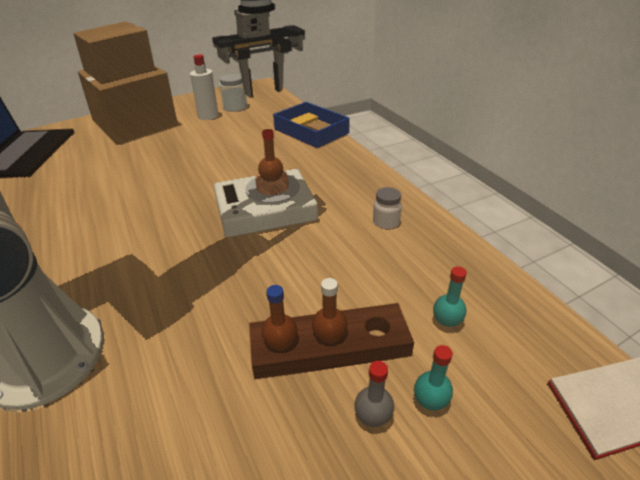

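The flask stands upright in the ring: its stopper is at scene (475,126) and side (267,134), within about 1 px of the upright model. The blue and white flasks are still in the rack and the gripper is clear.

```bash
python3 -c "
from workcell import *
print(sign_off())"
```

```text
the job is handed in; nothing more can be done
None
```

The red-stoppered amber flask is out of the rack and standing upright in the cork ring on the balance, and the job is handed in. I lowered it to a light contact of about 5 N, let go, and withdrew straight up. The last move ended at about 15.7 s on the robot's clock.

**Final checks:**
- In both fixed cameras the stopper lies within about 1 px of an upright model, so any lean is roughly 1° or less.
- The ball was centred on the ring within about 1 mm.
- The blue and white flasks and the grey and turquoise look-alikes are where they were.
- The gripper is clear and touching nothing.

**Checks that disagreed:**
- The fixed cameras differ from each other by a few mm in absolute position, so I placed the flask by ring-to-flask differences within each camera.
- The gripper read a gap of about 27 mm on the 24 mm neck, so the pads may have been touching the 28 mm stopper. The hold was stable throughout.

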